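# Poke a power module up out of its test nest

## Robot

A 6-joint arm with a two-finger parallel gripper is mounted at the origin on the work surface. World frame = base frame: x ahead of the robot, y to its left, z up, the work surface at z = 0. Lengths are in m, angles in rad, forces in N, time in s.
With the tool pointing down it reaches from about 0.375 to 0.75 m from the base axis. Payload 9 kg.
Tool frame: the origin (TCP) lies midway between the tips of the shut fingers; the grasp point (between the pads) lies 19 mm behind it; z points along the fingers, y is the line along which they close (so a half turn about z gives the same grasp; the last joint's range is limited). The gripper opens to 85 mm and grips with 20 to 120 N. Pads are 22 mm wide; open, the fingers measure 114 mm over their backs; the gripper's body (76 mm by 85 mm) begins 54 mm behind the grasp point. The pads swing forward as they close: fully open they stand 13 mm farther back than shut.
Start: joints at [1.02, 0.104, 0.097, 1.564, 0, 1.353], TCP at [0.196, 0.567, 0.231] pointing down, gripper open.
Joint ranges: [-2.99, 2.99], [-0.84, 1.86], [-1.1, 1.16], [-1.84, 2.11], [-1.51, 1.56], [-3.14, 3.14]. Speed limits (rad/s): [2.22, 2.22, 2.57, 3.14, 3.14, 3.14].

## Interface

Orientations are given as a 3x3 rotation matrix whose columns are the frame's x, y, z axes.
In Python, from plant import env, viewer gives the robot as it stands. The module is installed in compiled form; this text tells all that it offers.
- The arm moves only by the tool send_rows, never from a script. Its arguments are lists of equal length, an entry for each row: "xyz": the shift along the world's x, y, z in cm, a list of three; "turn": the turn, a rotation vector about the world's x, y, z in degrees, a list of three. In form: {"xyz": [[tx, ty, tz], ...], "turn": [[ax, ay, az], ...]}. A call has 1 to 5 rows; each row is the pose to reach, as a shift and turn from the pose commanded when the call began; what a row does not reach only later rows make up. A row lasts 1/10 s, in which the tool goes at most 50 mm and 8.59 degrees, less where a joint would pass 70% of its speed; a pose out of reach is approached as far as the arm can. A call with a gripper value outside its range is refused whole. "claw" is the opening, from -1 (shut) to 1 (fully open), set as the call begins (left out, the last holds). The fingers move at their own pace and stop on an object; the grip force is fixed at half the most. Time passes only in rows, so rows that repeat a pose let the fingers close. It gives the time, the measured TCP pose, the force, the opening and the grip force at its end, in the units of the state.
- env.state(): the state, without advancing time (a new reading comes with each control period).
- viewer.capture(name): name is "scene" or "side" or "wrist"; returns the picture (420x560x3 uint8, red, green, blue); there is no depth.
- viewer.camera_model(name): a dict with "intrinsics" (3x3 intrinsics, pixels), "rvec" (rotation vector, rad) and "tvec" (3), from world to camera coordinates, as OpenCV has them; the wrist camera has in their place "hand_eye" (4x4, takes a point from camera to tool coordinates, whose origin is the TCP and whose axes are the flange's). Camera axes: x right, y down, z forward; pixel columns grow to the right and rows downward; lengths in m; the calibration is good to about 2 mm. A picture is of the moment at which its call begins: read the wrist's pose just before it. camera_model takes no time and is no camera call.
- env.close_job(): hands the job in; it is judged then, once.
The state is a dict: "time": time; "joint_pos": joint angles; "joint_vel": joint speeds; "joint_efforts": joint torques, N m; "tcp_pos": TCP position; "orientation": TCP orientation; "ft_force": force on the tool from outside, world axes, zero at the start; "wrist_torque": the same for the moment, N m; "opening": finger opening in m; "gripper_force": force on a finger pad.
Only numpy, scipy, OpenCV 4.12 (cv2) and the standard library are available. Lean on these libraries where they do the work, as an engineer would, in place of code of your own. Each camera call takes 0.05 s, during which the arm holds its last target. There are 200 camera calls.

## Task

Use the C-shaped push-out tool to poke the power module up out of its test nest from below, through the hole in the nest's floor, until both orange catches flick in under it and it stands on them without the tool. Then stand the tool upright on the bench again, clear of the nest, and set the module down flat and right way up in the black tray, without letting it fall. Leave the bottle, the spool and the brush where they are.

Things in the scene. Friction and masses are not known exactly. Their poses are not given: they have to be found in the camera images.
- nest: Fixed aluminium nest on four 14 mm square legs at its corners. Origin on the bench under its centre, z up. Block 92 mm (x) by 150 mm (y), from z = 62 mm (underside) to 96 mm (rim). Recess 58 by 102 mm, its floor at z = 70 mm. Underneath it is open between the legs, 120 mm wide in y, so the tool's foot passes in along x from the -x or +x side. Yaw within 0.35 rad.
- nest_hole (a point): Centre of the 34 mm round access hole in the middle of the nest's floor, at the underside (62 mm above the bench); the hole is 8 mm deep, the module's underside closes it.
- module: Power module 56 mm (its x) by 100 mm (y) by 26 mm, about 0.22 kg, grey metal, green board in its top; origin at the centre of its underside. Starts in the recess, axes as the nest's, 1 mm play each side, top flush with the rim: no grip. On the catches its underside is 88 mm above the bench, it stands 18 mm proud and can be gripped across its 56 mm.
- pusher: Loose C-shaped push-out tool, 0.3 kg, grey, yellow handle on top, standing on its flat foot. Origin at the foot's bottom, right under the pin, z up. Foot: x -85 to +22 mm, 50 mm wide (y), 12 mm thick. Column at the back, x -79 to -65 mm. Top arm z 105 to 121 mm, 20 mm wide. With the pin under the hole the arm passes over the block and the column stands outside it.
- pusher_pin_top (a point): Top of the tool's steel pin, 16 mm in diameter, 44 mm above the foot's bottom. Raised in the hole it meets the module 70 mm above the bench; the catches come in when it is at 88 mm; at 94 mm the foot meets the nest's underside and can go no higher. Lifting takes 3 to 8 N besides the tool's weight.
- pusher_handle (a point): Grip point in the yellow handle, right above the pin, 145 mm above the foot's bottom. The handle is 50 mm along the tool's x, 20 mm thick along its y, and reaches from 121 to 161 mm above the foot's bottom.
- tray: Fixed black open tray 200 mm (its x) by 140 mm (its y), 16 mm high, walls and floor 5 mm thick; origin at the centre of its underside. The tray and the tool change sides from start to start.
- catch_left (a joint): Orange sprung catch (2 N) at the nest's +y end, its top 88 mm above the bench, seen in a notch of the rim. Travel in m: about 0 while the module's end holds it back, 0.005 when it has flicked in under the module (or the nest is empty).
- catch_right (a joint): The same at the nest's -y end.
- flux_bottle: White bottle with a red cap, 48 mm in diameter, 120 mm high, standing; origin at the centre of its underside. A bystander.
- spool: Green spool, 64 mm in diameter, 50 mm high, standing; origin at the centre of its underside. A bystander.
- brush: Hand brush lying beyond the nest. A bystander.
Not all that is in view belongs to the job. What is meant by the module is not purple, and is the larger of those in its own colour. Of the things shaped like the nest, the aluminium one is meant.

How it is judged:
On the way, in this order (a step that is already met when the one before it is completed fails the run):
1. the tool's pin lifts the module at least 8 mm in its recess (z of module in the frame of nest above 0.078 m and contact force between pusher and module above 0.3 N), for 0.05 s.
2. both catches have flicked in under the module and it stands on them, touched by neither tool nor fingers (value of joint each of catch_left, catch_right above 0.003 m and z of module in the frame of nest between 0.086 and 0.092 m and horizontal distance between module and nest below 0.006 m and contact force between each of pusher, the fingers and module below 0.05 N), for 0.2 s.
At the end, for the whole second after the job is handed in: The module lies flat (within 0.08 rad) and right way up on the tray's floor, inside its walls; the tool stands upright on the bench (within 0.08 rad, its foot down to within 3 mm), its pin more than 100 mm from the nest's centre; both at rest and released (z of module in the frame of tray between 0.002 and 0.008 m and x of module in the frame of tray between -0.07 and 0.07 m and y of module in the frame of tray between -0.045 and 0.045 m and angle between each of module, pusher's own z axis and vertical below 0.08 rad and linear speed of each of module, pusher below 0.02 m/s and height (world z) of pusher below 0.003 m and horizontal distance between pusher and nest above 0.1 m); the robot touches nothing.
It fails at once if a bystander (bottle, spool, brush) is shifted by more than 25 mm (distance of any of flux_bottle, spool, brush from where it was at the start of the episode above 0.025 m).
It fails at once if the module falls freely by more than about 25 mm (0.7 m/s with no finger on it) (linear speed of module above 0.7 m/s and contact force between the fingers and module below 0.05 N).
It also fails if it takes over 72 s, if anything falls off the work surface, if the arm or the gripper's body presses on something with over 40 N, if the wrist force passes 120 N, or if a joint passes its speed limit or range.

## Working session

There is one attempt and no reset: what is moved stays moved. The work goes in short steps, Python scripts to look and compute and a tool call to move; the robot and the scene stay as the last step left them, time stands still between calls to the robot, and variables do not carry over. Pictures are saved under pics/ and viewed, at most 10 in all, crops included, and the job is handed in when it is done.

Besides the shell and the picture viewer there is one more tool, called after "Call:" as name(argument=value, ...) on one line, values as JSON. send_rows: Moves the arm, as the interface text tells. Its arguments: {"type":"object","properties":{"xyz":{"type":"array","items":{"type":"array","items":{"type":"number"}}},"turn":{"type":"array","items":{"type":"array","items":{"type":"number"}}},"claw":{"type":"number"}},"required":["xyz","turn"]}

```bash
mkdir -p pics
cat > h.py <<'E'
import numpy as np, cv2
from plant import env, viewer
def cam(name):
    m=viewer.camera_model(name); K=np.array(m["intrinsics"])
    if name=="wrist":
        s=env.state(); T=np.eye(4); T[:3,:3]=s["orientation"]; T[:3,3]=s["tcp_pos"]
        C=T@np.array(m["hand_eye"]); R=C[:3,:3].T; t=-R@C[:3,3]
    else:
        R=cv2.Rodrigues(np.array(m["rvec"],float))[0]; t=np.array(m["tvec"],float).ravel()
    return K,R,t
def snap(name,fn):
    c=cam(name); im=viewer.capture(name)[:,:,::-1].copy(); cv2.imwrite("pics/"+fn+".png",im); np.savez("pics/"+fn,K=c[0],R=c[1],t=c[2]); return im,c
def load(fn):
    d=np.load("pics/"+fn+".npz"); return cv2.imread("pics/"+fn+".png"),(d["K"],d["R"],d["t"])
def onz(c,uv,z):
    K,R,t=c; uv=np.atleast_2d(np.array(uv,float)); d=(R.T@np.linalg.inv(K)@np.c_[uv,np.ones(len(uv))].T).T; o=-R.T@t
    return o+d*((z-o[2])/d[:,2])[:,None]
def proj(c,P):
    K,R,t=c; p=(K@(R@np.atleast_2d(P).T+t[:,None])).T; return p[:,:2]/p[:,2:]
E
python3 - <<'E'
from h import *
for n in("scene","side","wrist"):
    im,c=snap(n,n+"0"); print(n,(-c[1].T@c[2]).round(3),c[1][2].round(2))
s=env.state(); print(s["time"],s["tcp_pos"],s["orientation"])
print(viewer.camera_model("wrist"))
E
```

```text
scene [ 1.176 -0.334  0.796] [-0.66  0.31 -0.69]
side [0.49  0.7   0.764] [ 0.03 -0.74 -0.67]
wrist [0.116 0.595 0.373] [ 0.31 -0.11 -0.95]
0.15 [0.19587054 0.56687938 0.23071828] [[-9.45135020e-01  3.26679544e-01 -5.18383980e-04]
 [ 3.26679881e-01  9.45134685e-01 -8.25879098e-04]
 [ 2.20144873e-04 -9.49912875e-04 -9.99999525e-01]]
{'intrinsics': array([[365.66502046,   0.        , 277.81281602],
       [  0.        , 365.66502046, 210.934849  ],
       [  0.        ,   0.        ,   1.        ]]), 'hand_eye': array([[-7.61843379e-04, -9.45524789e-01, -3.25549218e-01,
         8.47830753e-02],
       [ 9.99999157e-01, -3.78061856e-04, -1.24213439e-03,
         2.30350452e-05],
       [ 1.05139112e-03, -3.25549890e-01,  9.45524280e-01,
        -1.42841494e-01],
       [ 0.00000000e+00,  0.00000000e+00,  0.00000000e+00,
         1.00000000e+00]])}
```

View pics/scene0.png

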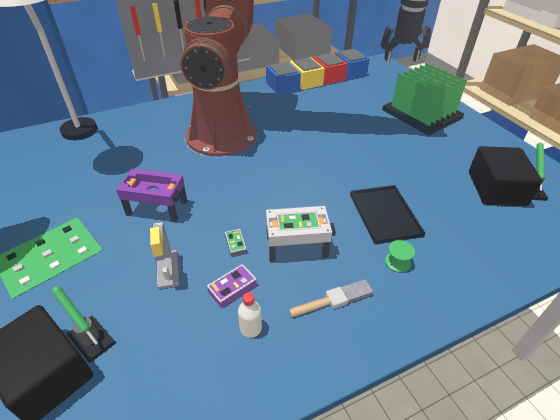

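View pics/side0.png

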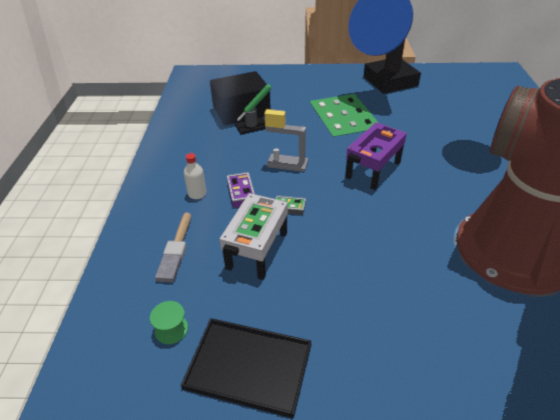

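The three candidates for the module are the green board in the aluminium nest, at scene (300,220), the small green one (235,242) and the purple one (232,284). I choose the first. For the nest, I choose the aluminium one at (298,222) over the purple one at (150,187). The tool is at (160,255), the tray at (385,213), the bottle at (250,315), the spool at (400,255) and the brush at (335,300).

```bash
cat > m.py <<'E'
from h import *
def comp(mask,seed,r=25):
    n,l,s,c=cv2.connectedComponentsWithStats(mask.astype(np.uint8))
    y,x=np.mgrid[:mask.shape[0],:mask.shape[1]]; near=(abs(x-seed[0])<r)&(abs(y-seed[1])<r)&(l>0)
    k=np.bincount(l[near]).argmax(); return l==k
def rect(c,m,z):
    cn=max(cv2.findContours(m.astype(np.uint8),cv2.RETR_EXTERNAL,cv2.CHAIN_APPROX_NONE)[0],key=cv2.contourArea)
    P=onz(c,cn[:,0],z)[:,:2].astype(np.float32)*1000
    (cx,cy),(w,h),a=cv2.minAreaRect(P); return [round(float(v),1) for v in(cx,cy,w,h,a)]
def masks(im):
    h=cv2.cvtColor(im,cv2.COLOR_BGR2HSV).astype(int); H,S,V=h[...,0],h[...,1],h[...,2]
    return dict(yel=(H>20)&(H<32)&(S>130)&(V>120),red=((H<6)|(H>174))&(S>150)&(V>100),nest=(S<60)&(V>150),tray=(V<60),grn=(H>50)&(H<75)&(S>120)&(V>50))
E
python3 - <<'E'
from m import *
seeds={"scene0":dict(yel=(157,240),nest=(272,228),tray=(385,213),grn=(400,252),red=(249,298)),"side0":dict(yel=(275,119),nest=(240,240),tray=(250,365),grn=(168,318),red=(191,158))}
Z=dict(yel=.141,nest=.096,tray=.016,grn=.05,red=.115)
for f in seeds:
    im,c=load(f); M=masks(im)
    for k,s in seeds[f].items():
        m=comp(M[k],s); print(f,k,m.sum(),rect(c,m,Z[k]))
    for n,uv in (dict(pin=(168,268),smallmod=(235,242)) if f[1]=='c' else dict(pin=(276,153),smallmod=(291,205))).items(): print(n,onz(c,uv,.044 if n=='pin' else .02).round(3))
im=load("scene0")[0][150:320,100:440]; im2=load("side0")[0][90:290,180:420]
a=cv2.resize(im,(748,374)); b=cv2.resize(im2,(270,225)); 
cv2.imwrite("pics/crop1.png",a)
E
```

```text
scene0 yel 152 [541.8, -323.8, 23.1, 74.9, 77.8]
scene0 nest 1664 [585.3, -0.7, 152.0, 121.3, 70.9]
scene0 tray 350 [578.0, 277.0, 141.1, 204.6, 76.6]
scene0 grn 683 [739.3, 195.4, 61.0, 101.8, 42.4]
scene0 red 89 [741.0, -192.8, 19.9, 25.7, 67.6]
pin [[ 0.54  -0.316  0.044]]
smallmod [[ 0.509 -0.14   0.02 ]]
side0 yel 276 [538.8, -324.6, 47.5, 92.0, 5.3]
side0 nest 1504 [594.8, -36.8, 218.0, 169.9, 69.3]
side0 tray 7908 [570.7, 291.1, 144.4, 197.9, 76.3]
side0 grn 1187 [717.6, 227.2, 60.7, 92.7, 29.6]
side0 red 62 [737.9, -186.8, 18.5, 34.1, 17.9]
pin [[ 0.537 -0.304  0.044]]
smallmod [[ 0.496 -0.122  0.02 ]]
```

View pics/crop1.png

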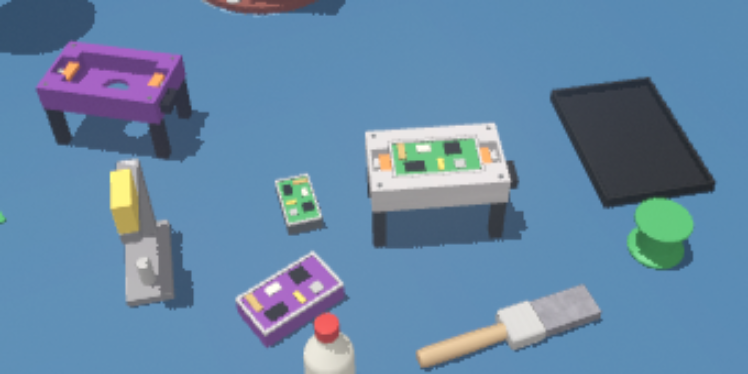

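The close crop confirms it: the aluminium nest, centred near crop (437,160), holds the large green-board module. The tool (crop (145,230)) has its column on the robot side. I move over the nest for a close look.

Call:
send_rows(xyz=[[2.5,-4.1,0.4],[5,-8.2,0.8],[7.5,-12.3,1.2],[10,-16.4,1.6],[12.5,-20.5,2]], turn=[[0,0,0],[0,0,0],[0,0,0],[0,0,0],[0,0,0]])

```text
time: 0.65
tcp_pos: [0.3215, 0.3604, 0.2513]
orientation: [[-0.945, 0.326, 0.0], [0.326, 0.945, 0.0], [-0.0, 0.0, -1.0]]
ft_force: [1.8, 0.7, -0.1]
opening: 0.0857
gripper_force: 0.0
```

Call:
send_rows(xyz=[[2.5,-4.1,0.4],[5,-8.2,0.8],[7.5,-12.3,1.2],[10,-16.4,1.6],[12.5,-20.5,2]], turn=[[0,0,0],[0,0,0],[0,0,0],[0,0,0],[0,0,0]])

```text
time: 1.15
tcp_pos: [0.4466, 0.1552, 0.2714]
orientation: [[-0.945, 0.327, 0.0], [0.327, 0.945, 0.0], [-0.0, 0.0, -1.0]]
ft_force: [0.4, 0.7, -0.1]
opening: 0.0856
gripper_force: 0.0
```

Call:
send_rows(xyz=[[2.5,-4.1,0],[5,-8.2,0],[7,-12,0],[9,-15,0],[9,-15,0]], turn=[[0,0,0],[0,0,0],[0,0,0],[0,0,0],[0,0,0]])

```text
time: 1.65
tcp_pos: [0.5373, 0.0035, 0.27]
orientation: [[-0.944, 0.331, -0.001], [0.331, 0.944, -0.0], [0.001, -0.001, -1.0]]
ft_force: [-0.3, 1.1, -1.2]
opening: 0.0852
gripper_force: 0.0
```

Run:
```python
from m import *
im,c=snap("wrist","w1"); print(env.state()["tcp_pos"])
print(proj(c,np.array([[.574,.005,.096]])))
```

```text
[0.53638953 0.00532244 0.27039973]
[[293.04349233 221.10559843]]
```

View pics/w1.png

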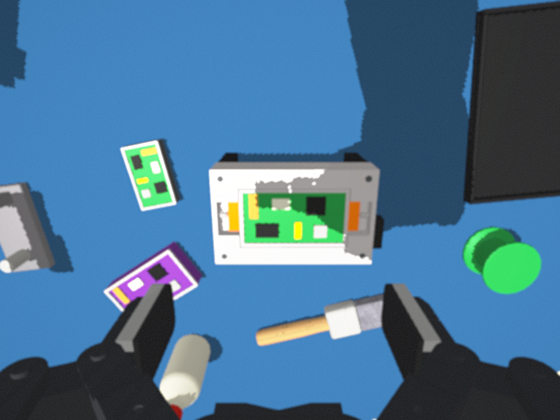

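The nest seen from above: rim corners near (212,172), (379,170), (372,264) and (214,263), screws near (219,180), (369,180), (224,257) and (365,257). The tool's foot is at the far left (25,230).

Run:
```python
from m import *
im,c=load("w1"); M=masks(im)
g=comp(cv2.morphologyEx(M["grn"].astype(np.uint8),cv2.MORPH_CLOSE,np.ones((15,15)))>0,(292,220)); print("board",rect(c,g,.096))
P=onz(c,[(219,180),(369,180),(365,257),(224,257)],.096)[:,:2]; print(P.round(4),P.mean(0))
P=onz(c,[(211,172),(379,171),(372,264),(214,263)],.096)[:,:2]; print(P.round(4),P.mean(0),np.degrees(np.arctan2(*(P[1]-P[0])[::-1])),np.degrees(np.arctan2(*(P[2]-P[3])[::-1])))
```

```text
board [571.3, 6.5, 91.8, 46.1, 70.7]
[[ 0.5151 -0.0448]
 [ 0.5593  0.0812]
 [ 0.6316  0.0583]
 [ 0.5869 -0.0691]] [0.57323703 0.00641533]
[[ 0.5061 -0.0487]
 [ 0.5543  0.0917]
 [ 0.641   0.0628]
 [ 0.5897 -0.0806]] [0.5727674  0.00627341] 71.01836785042528 70.29569523276794
```

Call:
send_rows(xyz=[[-0.5,-5,0.5],[-1,-10,1],[-1.5,-15,1.5],[-2,-20,2],[-2.5,-24,2]], turn=[[0,0,0],[0,0,0],[0,0,0],[0,0,0],[0,0,0]])

```text
time: 2.2
tcp_pos: [0.5106, -0.2342, 0.2921]
orientation: [[-0.945, 0.326, 0.001], [0.326, 0.945, -0.0], [-0.001, -0.0, -1.0]]
ft_force: [0.5, 0.0, 0.1]
opening: 0.0852
gripper_force: 0.0
```

Call:
send_rows(xyz=[[-0.5,-4,0.5],[-0.5,-7,0.5],[-0.5,-7,0.5]], turn=[[0,0,0],[0,0,0],[0,0,0]])

```text
time: 2.5
tcp_pos: [0.5054, -0.3052, 0.2956]
orientation: [[-0.944, 0.329, -0.001], [0.329, 0.944, 0.0], [0.001, -0.0, -1.0]]
ft_force: [0.3, 0.3, -0.1]
opening: 0.0849
gripper_force: 0.0
```

Run:
```python
from m import *
im,c=snap("wrist","w2"); print(env.state()["tcp_pos"])
m=comp(masks(im)["yel"],proj(c,np.array([[.54,-.324,.15]]))[0],60); print(m.sum(),rect(c,m,.161))
```

```text
[ 0.5056798  -0.30330197  0.29585058]
1608 [532.1, -320.2, 20.2, 60.1, 77.9]
```

View pics/w2.png

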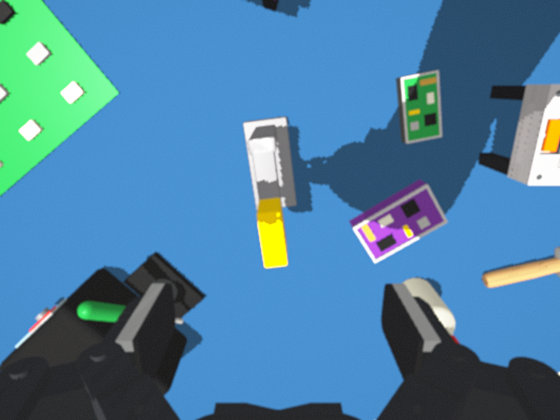

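The tool's handle top is near (272,243), with the column side toward the robot (top of the picture). I refine it using the brighter top face.

Run:
```python
from m import *
im,c=load("w2"); m=comp(masks(im)["yel"],(272,240),30); V=im.max(2); v=V[m]
for y in range(196,270,4): print(y,V[y][m[y]][2:-2].mean().round() if m[y].sum()>5 else None,end=' ')
t=m&(V>np.percentile(v,50)*.9); print(); print(t.sum(),m.sum(),rect(c,t,.161))
```

```text
196 None 200 193.0 204 195.0 208 195.0 212 214.0 216 226.0 220 227.0 224 255.0 228 255.0 232 255.0 236 255.0 240 255.0 244 255.0 248 255.0 252 255.0 256 255.0 260 255.0 264 255.0 268 None 
1093 1608 [540.4, -322.2, 19.7, 43.0, 77.9]
```

Call:
send_rows(xyz=[[2,-1.2,-2],[3.1,-1.8,-6],[3.1,-1.8,-10],[3.1,-1.8,-10],[3.1,-1.8,-10]], turn=[[0,0,4],[0,0,7],[0,0,7],[0,0,7],[0,0,7]])

```text
time: 3.05
tcp_pos: [0.537, -0.3192, 0.1972]
orientation: [[-0.978, 0.208, -0.001], [0.208, 0.978, 0.001], [0.001, 0.001, -1.0]]
ft_force: [0.5, 0.2, 1.3]
opening: 0.085
gripper_force: 0.0
```

Run:
```python
from m import *
im,c=snap("wrist","w3"); s=env.state(); print(s["tcp_pos"],np.degrees(np.arctan2(s["orientation"][1][1],s["orientation"][0][1])))
m=comp(masks(im)["yel"],proj(c,np.array([[.537,-.3215,.161]]))[0],60); print(m.sum(),rect(c,m,.161))
V=im.max(2); t=m&(V>240); print(t.sum(),rect(c,t,.161)); print(np.unique(V[m]//10*10,return_counts=True))
```

```text
[ 0.53768372 -0.32019239  0.19894372] 77.98856842754522
3549 [532.6, -321.0, 19.3, 59.0, 77.3]
1110 [520.6, -318.4, 19.0, 15.2, 76.8]
(array([160, 170, 180, 190, 200, 210, 220, 230, 240, 250], dtype=uint8), array([   9,    6,    8,   61,  419,  855, 1047,   31,   62, 1051]))
```

Call:
send_rows(xyz=[[0,-0.15,-3],[0,-0.15,-6],[0,-0.15,-7.1],[0,-0.15,-7.1]], turn=[[0,0,0],[0,0,0],[0,0,0],[0,0,0]])

```text
time: 3.5
tcp_pos: [0.5371, -0.3221, 0.1261]
orientation: [[-0.978, 0.209, 0.0], [0.209, 0.978, 0.0], [-0.0, 0.0, -1.0]]
ft_force: [0.1, 0.0, 0.7]
opening: 0.0854
gripper_force: 0.0
```

Call:
send_rows(xyz=[[0,0,0],[0,0,0],[0,0,0],[0,0,0],[0,0,0]], turn=[[0,0,0],[0,0,0],[0,0,0],[0,0,0],[0,0,0]], claw=-1)

```text
time: 4.0
tcp_pos: [0.5374, -0.3225, 0.1261]
orientation: [[-0.978, 0.209, 0.001], [0.209, 0.978, -0.0], [-0.001, -0.0, -1.0]]
ft_force: [1.8, 0.5, 1.7]
opening: 0.0194
gripper_force: 59.0
```

Call:
send_rows(xyz=[[0,0,0],[0,0,0],[0,0,0],[0,0,0],[0,0,0]], turn=[[0,0,0],[0,0,0],[0,0,0],[0,0,0],[0,0,0]])

```text
time: 4.5
tcp_pos: [0.5375, -0.3226, 0.1261]
orientation: [[-0.978, 0.209, 0.001], [0.209, 0.978, -0.001], [-0.001, -0.0, -1.0]]
ft_force: [2.2, 1.3, 6.2]
opening: 0.0196
gripper_force: 59.5
```

Call:
send_rows(xyz=[[0,0,2],[0,0,5],[0,0,8.5],[0,0,8.5]], turn=[[0,0,0],[0,0,0],[0,0,0],[0,0,0]])

```text
time: 4.9
tcp_pos: [0.5382, -0.3237, 0.215]
orientation: [[-0.978, 0.209, 0.004], [0.209, 0.978, -0.004], [-0.005, -0.003, -1.0]]
ft_force: [0.8, -0.4, -2.6]
opening: 0.0193
gripper_force: 59.2
```

Run:
```python
from m import *
c=load("scene0")[1]; print(onz(c,[(119,188),(180,200),(128,172),(184,178)],.096).round(3), onz(c,[(174,220),(185,207)],0).round(3))
c=load("side0")[1]; print(onz(c,[(349,148),(377,163),(407,143),(378,126)],.096).round(3))
im,c=snap("side","s2"); print(env.state()["tcp_pos"])
M=masks(im); x,y=proj(c,np.array([[.537,-.32,.22]]))[0]; print(x,y)
a=cv2.resize(im[int(y)-40:int(y)+140,int(x)-120:int(x)+120],None,fx=3,fy=3); cv2.imwrite("pics/crop2.png",a)
```

```text
[[ 0.268 -0.37   0.096]
 [ 0.381 -0.236  0.096]
 [ 0.209 -0.337  0.096]
 [ 0.299 -0.203  0.096]] [[ 0.346 -0.26   0.   ]
 [ 0.307 -0.218  0.   ]]
[[ 0.35  -0.252  0.096]
 [ 0.289 -0.189  0.096]
 [ 0.202 -0.273  0.096]
 [ 0.264 -0.353  0.096]]
[ 0.53767124 -0.32318517  0.21217473]
274.3174648775354 90.72521772737527
```

View pics/crop2.png

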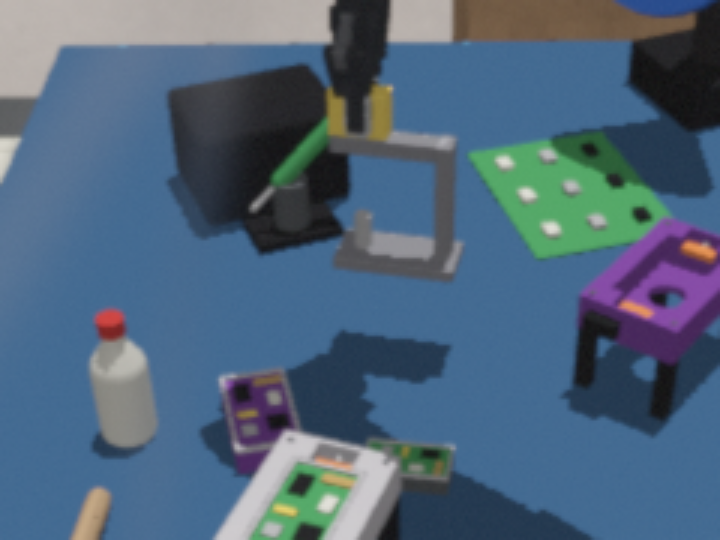

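The tool hangs upright in the grip, with the foot near crop (400,260). Next I carry it to the robot side of the nest.

Call:
send_rows(xyz=[[0,0,2.5],[-0.8,3.5,4],[-1.7,7.5,4],[-2.6,11.5,4],[-3.5,15.5,4]], turn=[[0,0,0],[0,0,-1],[0,0,-2],[0,0,-3],[0,0,-4]])

```text
time: 5.45
tcp_pos: [0.5008, -0.1657, 0.248]
orientation: [[-0.961, 0.278, -0.003], [0.278, 0.961, 0.002], [0.003, 0.001, -1.0]]
ft_force: [0.1, 1.3, -2.8]
opening: 0.0194
gripper_force: 60.1
```

Call:
send_rows(xyz=[[-0.9,4,0],[-1.8,8,0],[-2.7,12,0],[-3.6,16,0],[-4,19,0]], turn=[[0,0,-1],[0,0,-2],[0,0,-3],[0,0,-3.3],[0,0,-3.3]])

```text
time: 5.95
tcp_pos: [0.4604, 0.0247, 0.2484]
orientation: [[-0.944, 0.331, -0.003], [0.331, 0.944, 0.001], [0.003, -0.0, -1.0]]
ft_force: [0.1, -0.3, -2.5]
opening: 0.0192
gripper_force: 60.1
```

Call:
send_rows(xyz=[[-0.4,2.3,0],[-0.4,2.4,0],[-0.4,2.4,0]], turn=[[0,0,0],[0,0,0],[0,0,0]])

```text
time: 6.25
tcp_pos: [0.4575, 0.0468, 0.2488]
orientation: [[-0.944, 0.33, -0.002], [0.33, 0.944, -0.0], [0.002, -0.001, -1.0]]
ft_force: [0.4, 0.5, -2.8]
opening: 0.0191
gripper_force: 60.2
```

Run:
```python
from m import *
s=env.state(); R=s["orientation"]; print(s["tcp_pos"],R.round(4),s["ft_force"],np.degrees(np.arctan2(R[1][1],R[0][1])))
im,c=snap("side","s3"); a=cv2.resize(im[110:310,180:420],None,fx=3,fy=3); cv2.imwrite("pics/crop3.png",a)
```

```text
[0.45746455 0.0468447  0.24877808] [[-9.438e-01  3.304e-01 -2.100e-03]
 [ 3.304e-01  9.438e-01 -0.000e+00]
 [ 2.000e-03 -7.000e-04 -1.000e+00]] [ 0.41577098  0.49866296 -2.8006576 ] 70.70532560504118
```

View pics/crop3.png

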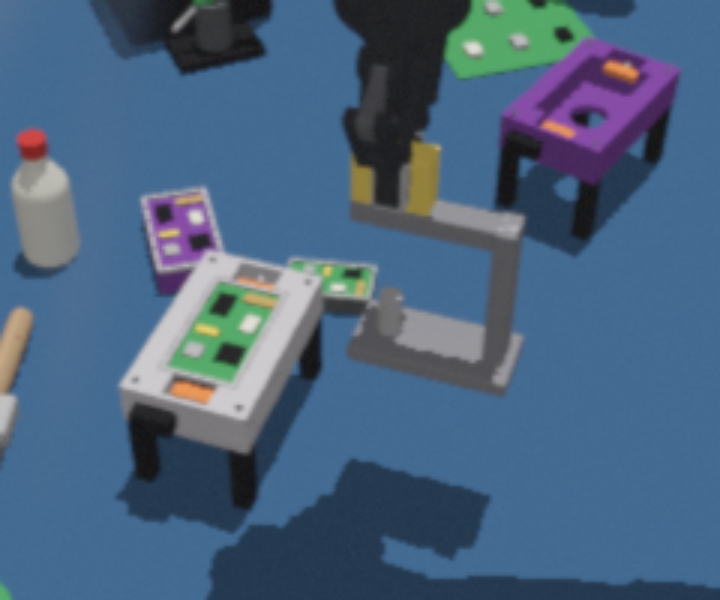

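Call:
send_rows(xyz=[[0,0,-3],[0,0,-7],[0,0,-10],[0,0,-11.7],[0,0,-11.7]], turn=[[0,0,0],[0,0,0],[0,0,0],[0,0,0],[0,0,0]])

```text
time: 6.8
tcp_pos: [0.4561, 0.0459, 0.13]
orientation: [[-0.943, 0.333, -0.005], [0.333, 0.943, 0.001], [0.005, -0.001, -1.0]]
ft_force: [-0.6, -0.6, -2.1]
opening: 0.0197
gripper_force: 60.2
```

Call:
send_rows(xyz=[[1,-0.35,0],[3,-1.05,0],[5,-1.75,0],[7,-2.45,0],[8,-2.8,0]], turn=[[0,0,0],[0,0,0],[0,0,0],[0,0,0],[0,0,0]])

```text
time: 7.3
tcp_pos: [0.5399, 0.017, 0.1343]
orientation: [[-0.943, 0.333, 0.001], [0.333, 0.943, -0.0], [-0.002, 0.0, -1.0]]
ft_force: [-0.5, 0.5, -2.9]
opening: 0.0193
gripper_force: 60.3
```

Call:
send_rows(xyz=[[1.5,-0.55,0],[3,-1.1,0],[3.5,-1.25,0],[3.5,-1.25,0]], turn=[[0,0,0],[0,0,0],[0,0,0],[0,0,0]])

```text
time: 7.7
tcp_pos: [0.5735, 0.0053, 0.1338]
orientation: [[-0.943, 0.333, 0.0], [0.333, 0.943, -0.0], [-0.0, 0.0, -1.0]]
ft_force: [0.0, -0.4, -2.7]
opening: 0.0194
gripper_force: 60.2
```

Run:
```python
from m import *
s=env.state(); R=s["orientation"]; print(s["tcp_pos"],s["ft_force"],np.degrees(np.arctan2(R[1][1],R[0][1])))
im,c=snap("side","s4"); a=cv2.resize(im[140:300,180:350],None,fx=3.5,fy=3.5); cv2.imwrite("pics/crop4.png",a)
```

```text
[0.57349858 0.00534446 0.1337564 ] [ 0.00393335 -0.43346989 -2.70445989] 70.5745318612611
```

View pics/crop4.png

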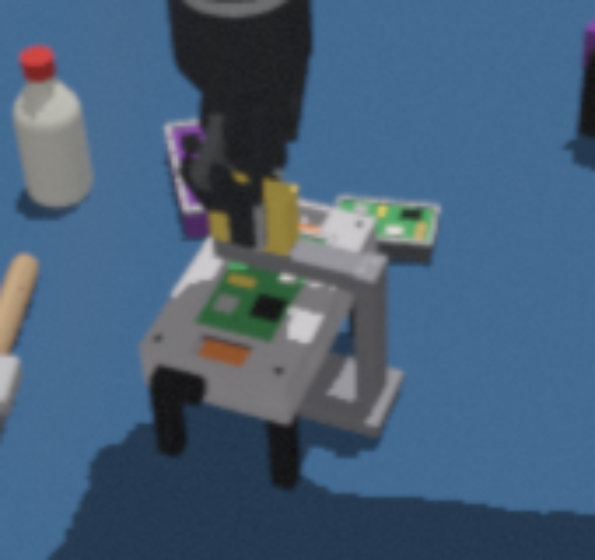

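The pin is under the hole: the arm passes over the block and the column stands outside it at crop (370,330). I lift slowly.

Call:
send_rows(xyz=[[0,0,0.6],[0,0,1.2],[0,0,1.6],[0,0,2.0],[0,0,2.2]], turn=[[0,0,0],[0,0,0],[0,0,0],[0,0,0],[0,0,0]])

```text
time: 8.25
tcp_pos: [0.5728, 0.0062, 0.1554]
orientation: [[-0.943, 0.332, -0.0], [0.332, 0.943, 0.0], [0.0, 0.0, -1.0]]
ft_force: [0.6, -0.2, -8.4]
opening: 0.0196
gripper_force: 59.5
```

Call:
send_rows(xyz=[[0,0,0.4],[0,0,0.7],[0,0,0.9],[0,0,1.1],[0,0,1.1]], turn=[[0,0,0],[0,0,0],[0,0,0],[0,0,0],[0,0,0]])

```text
time: 8.75
tcp_pos: [0.573, 0.0061, 0.1666]
orientation: [[-0.943, 0.332, 0.0], [0.332, 0.943, 0.0], [-0.0, 0.0, -1.0]]
ft_force: [-0.4, -0.1, -4.8]
opening: 0.0194
gripper_force: 59.8
```

Call:
send_rows(xyz=[[0,0,0.2],[0,0,0.4],[0,0,0.6],[0,0,0.7],[0,0,0.7]], turn=[[0,0,0],[0,0,0],[0,0,0],[0,0,0],[0,0,0]])

```text
time: 9.25
tcp_pos: [0.5733, 0.006, 0.1738]
orientation: [[-0.943, 0.332, 0.001], [0.332, 0.943, -0.0], [-0.001, 0.0, -1.0]]
ft_force: [-0.0, 0.2, -5.9]
opening: 0.0192
gripper_force: 59.9
```

Call:
send_rows(xyz=[[0,0,0.1],[0,0,0.1],[0,0,-0.4],[0,0,-0.9],[0,0,-0.9]], turn=[[0,0,0],[0,0,0],[0,0,0],[0,0,0],[0,0,0]])

```text
time: 9.75
tcp_pos: [0.5726, 0.0062, 0.1634]
orientation: [[-0.943, 0.332, -0.001], [0.332, 0.943, 0.0], [0.001, -0.0, -1.0]]
ft_force: [0.0, -0.4, -3.4]
opening: 0.019
gripper_force: 60.1
```

Run:
```python
from m import *
s=env.state(); print(s["tcp_pos"],s["ft_force"])
im,c=snap("side","s5"); a=cv2.resize(im[140:300,180:350],None,fx=3.5,fy=3.5); cv2.imwrite("pics/crop5.png",a)
```

```text
[0.57260022 0.0061813  0.16335697] [ 0.02940321 -0.41290141 -3.35731742]
```

View pics/crop5.png

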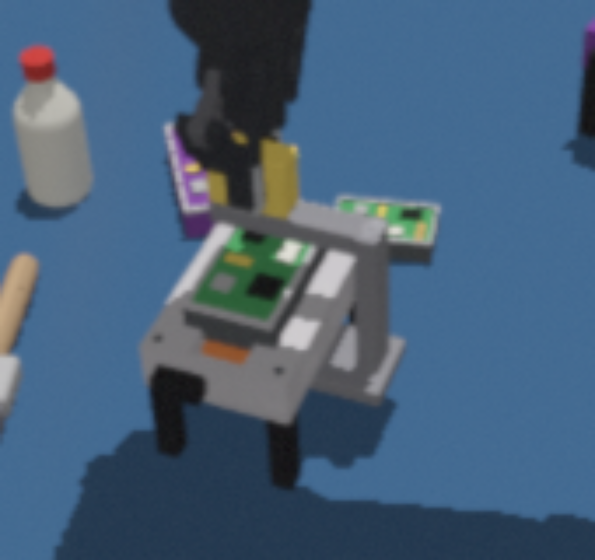

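The module stands about 18 mm proud, front edge at crop (235,325). The force is back to the tool's own weight. I lower to mid-clearance, with the arm above the module and the pin below the block, then withdraw.

Call:
send_rows(xyz=[[0,0,-0.8],[0,0,-1.6],[0,0,-2.4],[0,0,-2.4],[0,0,-2.4]], turn=[[0,0,0],[0,0,0],[0,0,0],[0,0,0],[0,0,0]])

```text
time: 10.3
tcp_pos: [0.5728, 0.0062, 0.14]
orientation: [[-0.943, 0.332, -0.001], [0.332, 0.943, 0.0], [0.001, 0.0, -1.0]]
ft_force: [-0.3, 0.1, -3.5]
opening: 0.0191
gripper_force: 60.2
```

Call:
send_rows(xyz=[[-0.7,0.25,0],[-2,0.7,0],[-4,1.4,0],[-6,2.1,0],[-8,2.8,0]], turn=[[0,0,0],[0,0,0],[0,0,0],[0,0,0],[0,0,0]])

```text
time: 10.8
tcp_pos: [0.4921, 0.0345, 0.1407]
orientation: [[-0.943, 0.332, 0.001], [0.332, 0.943, -0.0], [-0.001, 0.0, -1.0]]
ft_force: [-1.0, 0.1, -3.1]
opening: 0.0193
gripper_force: 60.3
```

Call:
send_rows(xyz=[[-2,0.7,0],[-3.6,1.25,0.5],[-3.6,1.25,4],[-3.6,1.25,8],[-3.6,1.25,11]], turn=[[0,0,0],[0,0,0],[0,0,0],[0,0,0],[0,0,0]])

```text
time: 11.3
tcp_pos: [0.4568, 0.0468, 0.2531]
orientation: [[-0.943, 0.331, 0.002], [0.331, 0.943, -0.0], [-0.002, 0.0, -1.0]]
ft_force: [1.2, 0.1, -2.7]
opening: 0.0196
gripper_force: 60.4
```

Call:
send_rows(xyz=[[0.4,-2,0],[1.2,-6,0],[2,-10,0],[2.8,-14,0],[3.6,-18,0]], turn=[[0,0,0],[0,0,0],[0,0,0],[0,0,0],[0,0,0]])

```text
time: 11.8
tcp_pos: [0.4929, -0.1348, 0.251]
orientation: [[-0.943, 0.331, 0.001], [0.331, 0.943, -0.0], [-0.001, 0.0, -1.0]]
ft_force: [0.7, 0.6, -3.0]
opening: 0.0192
gripper_force: 60.2
```

Call:
send_rows(xyz=[[0.9,-4,0],[1.8,-8,0],[2.7,-12,0],[3.6,-16,0],[4.4,-18.9,0]], turn=[[0,0,1],[0,0,3],[0,0,5],[0,0,7],[0,0,7]])

```text
time: 12.3
tcp_pos: [0.5368, -0.3246, 0.2505]
orientation: [[-0.977, 0.214, 0.0], [0.214, 0.977, -0.0], [-0.0, -0.0, -1.0]]
ft_force: [0.5, 0.5, -2.7]
opening: 0.0196
gripper_force: 60.3
```

Call:
send_rows(xyz=[[0,0,-1],[0,0,-4],[0,0,-7],[0,0,-9.5],[0,0,-10.5]], turn=[[0,0,0],[0,0,0],[0,0,0],[0,0,0],[0,0,0]])

```text
time: 12.8
tcp_pos: [0.5358, -0.3206, 0.1426]
orientation: [[-0.977, 0.214, -0.003], [0.214, 0.977, 0.003], [0.003, 0.002, -1.0]]
ft_force: [-0.9, 0.0, -2.6]
opening: 0.0193
gripper_force: 60.3
```

Call:
send_rows(xyz=[[0,0,0],[0,0,-0.6],[0,0,-1.2],[0,0,-1.6],[0,0,-1.6]], turn=[[0,0,0],[0,0,0],[0,0,0],[0,0,0],[0,0,0]])

```text
time: 13.3
tcp_pos: [0.5369, -0.3223, 0.129]
orientation: [[-0.977, 0.214, -0.0], [0.214, 0.977, 0.0], [0.0, 0.0, -1.0]]
ft_force: [-0.4, 0.2, -3.5]
opening: 0.0193
gripper_force: 60.4
```

Call:
send_rows(xyz=[[0,0,-0.15],[0,0,-0.3],[0,0,-0.3]], turn=[[0,0,0],[0,0,0],[0,0,0]])

```text
time: 13.6
tcp_pos: [0.537, -0.3224, 0.1262]
orientation: [[-0.977, 0.214, -0.0], [0.214, 0.977, 0.0], [0.0, 0.0, -1.0]]
ft_force: [-0.5, 1.0, -3.1]
opening: 0.0189
gripper_force: 60.4
```

Call:
send_rows(xyz=[[0,0,-0.1],[0,0,-0.2],[0,0,-0.2]], turn=[[0,0,0],[0,0,0],[0,0,0]])

```text
time: 13.9
tcp_pos: [0.5375, -0.3226, 0.1259]
orientation: [[-0.977, 0.214, 0.001], [0.214, 0.977, -0.001], [-0.002, -0.001, -1.0]]
ft_force: [-0.6, 1.5, 6.0]
opening: 0.0195
gripper_force: 61.9
```

Contact with the bench. I release and go up.

Call:
send_rows(xyz=[[0,0,0],[0,0,0],[0,0,0],[0,0,0],[0,0,0]], turn=[[0,0,0],[0,0,0],[0,0,0],[0,0,0],[0,0,0]], claw=1)

```text
time: 14.4
tcp_pos: [0.537, -0.3224, 0.1242]
orientation: [[-0.977, 0.214, -0.0], [0.214, 0.977, 0.0], [0.0, 0.0, -1.0]]
ft_force: [-0.3, -0.3, 0.6]
opening: 0.0855
gripper_force: 0.0
```

Call:
send_rows(xyz=[[0,0,2],[0,0,5],[0,0,9],[0,0,13],[0,0,16]], turn=[[0,0,0],[0,0,0],[0,0,0],[0,0,0],[0,0,0]])

```text
time: 14.9
tcp_pos: [0.5372, -0.3226, 0.2872]
orientation: [[-0.977, 0.214, 0.002], [0.214, 0.977, -0.001], [-0.002, -0.001, -1.0]]
ft_force: [1.0, -0.2, 0.3]
opening: 0.0851
gripper_force: 0.0
```

Call:
send_rows(xyz=[[0,4,0],[0,9,0],[0,14,0],[0,19,0],[0,24,0]], turn=[[0,0,0],[0,0,0],[0,0,0],[0,0,0],[0,0,0]])

```text
time: 15.4
tcp_pos: [0.5367, -0.0806, 0.2844]
orientation: [[-0.977, 0.215, 0.0], [0.215, 0.977, -0.0], [-0.0, 0.0, -1.0]]
ft_force: [0.7, 0.0, -0.3]
opening: 0.0853
gripper_force: 0.0
```

Call:
send_rows(xyz=[[0,4,0],[0,8,0],[-2,8,0],[-3,8,0],[-3,8,0]], turn=[[0,0,0],[0,0,0],[0,0,0],[0,0,0],[0,0,0]])

```text
time: 15.9
tcp_pos: [0.5064, -0.0019, 0.2848]
orientation: [[-0.977, 0.214, 0.001], [0.214, 0.977, -0.0], [-0.001, 0.0, -1.0]]
ft_force: [-0.2, -0.9, -0.1]
opening: 0.0856
gripper_force: 0.0
```

Run:
```python
from m import *
s=env.state(); R=s["orientation"]; print(s["tcp_pos"],np.degrees(np.arctan2(R[1][1],R[0][1])),s["joint_pos"].round(2))
im,c=snap("wrist","w4"); M=masks(im); x,y=proj(c,np.array([[.572,.006,.114]]))[0]; print(x,y)
g=comp(cv2.morphologyEx(M["grn"].astype(np.uint8),cv2.MORPH_CLOSE,np.ones((15,15)))>0,(x,y)); print("board",rect(c,g,.114))
cv2.imwrite("pics/w4.png",im)
```

```text
[ 0.50643696 -0.00192491  0.28476408] 77.67244029805927 [-0.26 -0.16 -0.07  1.67  0.   -0.05]
301.2276657683773 250.1532345565804
board [571.8, 6.7, 91.3, 47.4, 70.7]
```

View pics/w4.png

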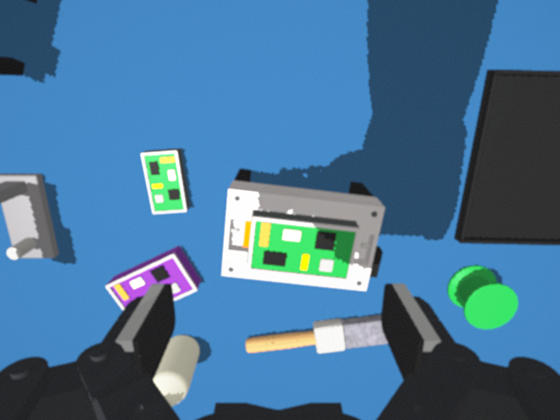

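The module stands proud on the catches at (303,250), with the tool upright at the far left. I turn the gripper to close across its 56 mm.

Call:
send_rows(xyz=[[1,0.1,0],[2,0.2,0],[3,0.4,0],[4.5,0.6,0],[6,0.8,0]], turn=[[0,0,8.5],[0,0,17],[0,0,25.5],[0,0,34],[0,0,42.5]])

```text
time: 16.45
tcp_pos: [0.5682, 0.0052, 0.2841]
orientation: [[-0.862, -0.507, 0.0], [-0.507, 0.862, 0.0], [-0.0, 0.0, -1.0]]
ft_force: [-0.1, 0.8, 0.4]
opening: 0.0855
gripper_force: 0.0
```

Call:
send_rows(xyz=[[0.5,0,-2],[0.5,0,-4],[0.5,0,-6],[0.5,0,-8],[0.5,0,-10]], turn=[[0,0,8.5],[0,0,17],[0,0,25.5],[0,0,34],[0,0,40.5]])

```text
time: 16.95
tcp_pos: [0.5725, 0.0051, 0.1831]
orientation: [[-0.327, -0.945, -0.0], [-0.945, 0.327, 0.0], [-0.0, 0.0, -1.0]]
ft_force: [-0.3, -0.6, 0.4]
opening: 0.0853
gripper_force: 0.0
```

Run:
```python
from m import *
s=env.state(); R=s["orientation"]; print(s["tcp_pos"],np.degrees(np.arctan2(R[1][1],R[0][1])),s["joint_pos"].round(2))
im,c=snap("wrist","w5"); M=masks(im); x,y=proj(c,np.array([[.572,.006,.114]]))[0]; print(x,y)
g=comp(cv2.morphologyEx(M["grn"].astype(np.uint8),cv2.MORPH_CLOSE,np.ones((15,15)))>0,(x,y)); print("board",rect(c,g,.114))
```

```text
[0.57252672 0.0051363  0.18313285] 160.92015764119475 [-0.22  0.02 -0.08  1.47  0.   -1.46]
277.922968949872 228.9586359719826
board [572.2, 6.2, 91.0, 48.5, 70.7]
```

Call:
send_rows(xyz=[[0,0.1,-3],[0,0.1,-6],[0,0.1,-8],[0,0.1,-8.6],[0,0.1,-8.6]], turn=[[0,0,0],[0,0,0],[0,0,0],[0,0,0],[0,0,0]])

```text
time: 17.5
tcp_pos: [0.5719, 0.0064, 0.098]
orientation: [[-0.333, -0.943, -0.001], [-0.943, 0.333, 0.0], [0.0, 0.001, -1.0]]
ft_force: [0.1, 0.8, 0.6]
opening: 0.0855
gripper_force: 0.0
```

Call:
send_rows(xyz=[[0,0,0],[0,0,0],[0,0,0],[0,0,0],[0,0,0]], turn=[[0,0,0],[0,0,0],[0,0,0],[0,0,0],[0,0,0]], claw=-1)

```text
time: 18.0
tcp_pos: [0.5732, 0.0063, 0.1004]
orientation: [[-0.332, -0.943, 0.003], [-0.943, 0.332, -0.001], [-0.0, -0.003, -1.0]]
ft_force: [-1.9, -1.0, 5.7]
opening: 0.0545
gripper_force: 63.6
```

Call:
send_rows(xyz=[[0,0,0.2],[0,0,0.7],[0,0,1.4],[0,0,2],[0,0,2]], turn=[[0,0,0],[0,0,0],[0,0,0],[0,0,0],[0,0,0]])

```text
time: 18.5
tcp_pos: [0.5727, 0.0065, 0.1197]
orientation: [[-0.332, -0.943, 0.002], [-0.943, 0.332, -0.0], [-0.0, -0.002, -1.0]]
ft_force: [0.7, 0.3, -2.0]
opening: 0.0542
gripper_force: 63.8
```

Call:
send_rows(xyz=[[0,0,3],[0,0,6],[0,4,6],[0,8,6],[0,12,6]], turn=[[0,0,0],[0,0,0],[0,0,1],[0,0,2],[0,0,3]])

```text
time: 19.0
tcp_pos: [0.572, 0.1277, 0.1786]
orientation: [[-0.282, -0.959, 0.0], [-0.959, 0.282, 0.0], [-0.0, -0.0, -1.0]]
ft_force: [0.9, -1.0, -3.0]
opening: 0.054
gripper_force: 64.6
```

Run:
```python
from m import *
im,c=load("w4"); P=onz(c,[(491,72),(458,240)],.016)[:,:2]; d=P[1]-P[0]; L=np.linalg.norm(d); d/=L; n=np.array([-d[1],d[0]]); print(P,L,np.degrees(np.arctan2(d[1],d[0])),P.mean(0)+n*.07)
im,c=snap("side","s6"); m=comp(masks(im)["tray"],(250,365)); print(m.sum(),rect(c,m,.016),rect(c,m,.005))
s=env.state(); print(s["tcp_pos"],s["ft_force"])
```

```text
[[0.45906709 0.23772215]
 [0.64602179 0.19279543]] 0.1922770667168355 -13.512422411441717 [0.56890037 0.28332114]
7702 [571.0, 290.1, 146.0, 201.3, 76.3] [572.2, 284.1, 148.2, 204.2, 76.3]
[0.57122883 0.13330621 0.17841201] [-2.2468239   5.85134711 -2.16281146]
```

Call:
send_rows(xyz=[[0,3.5,0],[0,7.5,0],[0,11.5,0],[0,14.5,0],[0,15.8,0]], turn=[[0,0,1],[0,0,2],[0,0,2.7],[0,0,2.7],[0,0,2.7]])

```text
time: 19.55
tcp_pos: [0.5714, 0.2871, 0.1779]
orientation: [[-0.234, -0.972, -0.001], [-0.972, 0.234, 0.0], [-0.0, 0.001, -1.0]]
ft_force: [0.3, 0.0, -2.9]
opening: 0.0542
gripper_force: 64.6
```

Call:
send_rows(xyz=[[0,0,-3],[0,0,-6.5],[0,0,-10],[0,0,-13],[0,0,-14.5]], turn=[[0,0,0],[0,0,0],[0,0,0],[0,0,0],[0,0,0]])

```text
time: 20.05
tcp_pos: [0.5702, 0.2835, 0.0299]
orientation: [[-0.237, -0.972, -0.004], [-0.972, 0.237, -0.001], [0.002, 0.004, -1.0]]
ft_force: [-0.2, -0.1, -2.5]
opening: 0.0542
gripper_force: 64.5
```

Call:
send_rows(xyz=[[0,0,0],[0,0,-0.3],[0,0,-0.6],[0,0,-0.9],[0,0,-0.9]], turn=[[0,0,0],[0,0,0],[0,0,0],[0,0,0],[0,0,0]])

```text
time: 20.55
tcp_pos: [0.5723, 0.2847, 0.0247]
orientation: [[-0.236, -0.972, 0.001], [-0.972, 0.236, 0.0], [-0.0, -0.0, -1.0]]
ft_force: [0.1, 0.3, -3.1]
opening: 0.0542
gripper_force: 64.5
```

Call:
send_rows(xyz=[[0,0,-0.2],[0,0,-0.4],[0,0,-0.6],[0,0,-0.6]], turn=[[0,0,0],[0,0,0],[0,0,0],[0,0,0]])

```text
time: 20.95
tcp_pos: [0.5717, 0.2845, 0.0179]
orientation: [[-0.236, -0.972, -0.001], [-0.972, 0.236, -0.0], [0.0, 0.001, -1.0]]
ft_force: [-0.1, -0.8, -2.1]
opening: 0.0543
gripper_force: 64.5
```

Call:
send_rows(xyz=[[0,0,-0.1],[0,0,-0.2],[0,0,-0.2]], turn=[[0,0,0],[0,0,0],[0,0,0]])

```text
time: 21.25
tcp_pos: [0.572, 0.2846, 0.0176]
orientation: [[-0.236, -0.972, 0.0], [-0.972, 0.236, -0.0], [0.0, -0.0, -1.0]]
ft_force: [-6.3, -2.3, 7.1]
opening: 0.0543
gripper_force: 65.7
```

Touched down. I release and rise.

Call:
send_rows(xyz=[[0,0,0.1],[0,0,0.1],[0,0,0.1],[0,0,0.1],[0,0,0.1]], turn=[[0,0,0],[0,0,0],[0,0,0],[0,0,0],[0,0,0]], claw=1)

```text
time: 21.75
tcp_pos: [0.572, 0.2846, 0.0173]
orientation: [[-0.236, -0.972, -0.0], [-0.972, 0.236, 0.0], [0.0, 0.0, -1.0]]
ft_force: [0.4, 0.8, -0.9]
opening: 0.0851
gripper_force: 0.0
```

Call:
send_rows(xyz=[[0,0,2],[0,0,6],[0,0,10],[0,0,14],[0,0,18]], turn=[[0,0,0],[0,0,0],[0,0,0],[0,0,0],[0,0,0]])

```text
time: 22.25
tcp_pos: [0.5718, 0.2846, 0.199]
orientation: [[-0.236, -0.972, 0.0], [-0.972, 0.236, 0.0], [-0.0, -0.0, -1.0]]
ft_force: [0.1, 0.1, 0.5]
opening: 0.0856
gripper_force: 0.0
```

Call:
send_rows(xyz=[[0,0,0],[0,0,0],[0,0,0]], turn=[[0,0,0],[0,0,0],[0,0,0]])

```text
time: 22.55
tcp_pos: [0.5715, 0.2845, 0.1959]
orientation: [[-0.236, -0.972, -0.002], [-0.972, 0.236, -0.0], [0.001, 0.002, -1.0]]
ft_force: [-0.4, -0.7, 0.8]
opening: 0.0856
gripper_force: 0.0
```

Run:
```python
from m import *
s=env.state(); print(s["time"],s["tcp_pos"],s["ft_force"])
im,c=snap("wrist","w6"); M=masks(im); x,y=proj(c,np.array([[.571,.285,.031]]))[0]
g=comp(cv2.morphologyEx(M["grn"].astype(np.uint8),cv2.MORPH_CLOSE,np.ones((15,15)))>0,(x,y)); print("board",rect(c,g,.031))
im,c=snap("side","s7"); M=masks(im); m=comp(M["yel"],(275,119)); print("handle",rect(c,m,.141)); x,y=proj(c,np.array([[.571,.285,.031]]))[0]
g=comp(cv2.morphologyEx(M["grn"].astype(np.uint8),cv2.MORPH_CLOSE,np.ones((7,7)))>0,(x,y)); print("board side",rect(c,g,.031))
```

```text
22.55 [0.57151339 0.28446069 0.1959317 ] [-0.36562692 -0.70736735  0.76499644]
board [571.1, 284.5, 89.9, 47.5, 76.3]
handle [540.8, -326.7, 47.5, 84.3, 0.9]
board side [580.6, 322.0, 14.5, 44.9, 77.1]
```

```bash
python3 -c "
from plant import env
print(env.close_job())"
```

```text
the job is handed in; nothing more can be done
None
```

I handed the job in at about 22.7 s of the 72 s allowed; no verdict came back. By my last measurements the module lies flat in the middle of the tray after standing on both catches, and the tool stands at its starting place well clear of the nest; I planned every move clear of the bottle, spool and brush but did not re-measure them.

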